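Hang the paint pail on the spring-balanced arm

ROBOT

A 6-joint arm with a two-finger parallel gripper is mounted at the origin on the work surface. World frame = base frame: x ahead of the robot, y to its left, z up, the work surface at z = 0. Lengths are in m, angles in rad, forces in N, time in s.
With the tool pointing down it reaches from about 0.35 to 0.8 m from the base axis. Payload 7.3 kg.
Tool frame: the origin (TCP) lies between the finger pads; the fingertips stand 22 mm ahead of it and the grasp point (between the pads) lies 3 mm ahead of it (env.nose_length is the z of the fingertips in the tool frame, in m); z points along the fingers, y is the line along which they close (so a half turn about z gives the same grasp; the last joint's range is limited). The gripper opens to 85 mm and grips with 20 to 120 N. Pads are 22 mm wide; open, the fingers measure 114 mm over their backs; the gripper's body (76 mm by 85 mm) begins 54 mm behind the grasp point. The pads swing forward as they close: fully open they stand 13 mm farther back than shut.
Start: joints at [0.976, 0.342, 1.524, -0, 1.275, -0.146], TCP at [0.228, 0.473, 0.253] pointing down, gripper open.
Joint ranges: [-2.53, 2.53], [-0.77, 2.02], [0.04, 2.7], [-1, 4.14], [0.28, 2.66], [-3.11, 3.11]. Speed limits (rad/s): [2.57, 2.57, 3.14, 3.14, 3.14, 3.14].

INTERFACE

Orientations are given as a rotation vector (axis times angle).
In Python, from station import env gives the robot as it stands.
- The arm moves only by the tool carry_out, never from a script. Its argument "steps" is a list of rows, each a list of 7 numbers: the shift along the tool's x, y, z in units of 25 mm (1.0 is 25 mm), then the turn, a rotation vector about the tool's x, y, z in units of 6 degrees (1.0 is 6 degrees), then the opening, from -1 (shut) to 1 (fully open). In form: [[dx, dy, dz, rx, ry, rz, gripper], ...]. A call has 1 to 8 rows; each row shifts and turns the commanded pose from where the row before left it, along the tool's axes as they then stand; what a row does not reach is not made up. A row lasts 1/8 s, in which the tool goes at most 62.5 mm and 10.7 degrees, less where a joint would pass 70% of its speed; a pose out of reach is approached as far as the arm can. A call is refused whole if a number of a shift passes 1 or a number of a turn 1, either way. A call with a gripper value outside its range is refused whole. The fingers move at their own pace and stop on an object; the grip force is fixed at half the most. Time passes only in rows, so rows that do not move let the fingers close. It gives the time, the measured TCP pose, the force, the opening and the grip force at its end, in the units of the state.
- env.sense(): the state, without advancing time (a new reading comes with each control period).
- env.capture(name): name is "scene" or "top" or "wrist"; returns a dict with "pixels" (384x512x3 uint8, red, green, blue), "mtx" (3x3 intrinsics, pixels), "k1" (the pictures are not rectified: a ray, as slopes to the right and down, at radius r is drawn at 1 + k1 r^2 times it, then the intrinsics apply), "camera_from_world" (4x4, takes a point from world to camera coordinates); the wrist camera has in their place "hand_eye" (4x4, takes a point from camera to tool coordinates, whose origin is the TCP and whose axes are the flange's). Camera axes: x right, y down, z forward; pixel columns grow to the right and rows downward; lengths in m; the calibration is good to about 2 mm. A picture is of the moment at which its call begins: read the wrist's pose just before it. There is no depth.
- env.job_done(): hands the job in; it is judged then, once.
The state is a dict: "time_s": time; "joint_pos": joint angles; "dq": joint speeds; "joint_efforts": joint torques, N m; "tcp_pos": TCP position; "ee_rot": TCP orientation; "wrist_force": force on the tool from outside, world axes, zero at the start; "torque": the same for the moment, N m; "gripper_width": opening from 0.0 (shut) to 1.0 (fully open); "grasp_force": force on a finger pad.
Only numpy, scipy, OpenCV 4.12 (cv2) and the standard library are available. Lean on these libraries where they do the work, as an engineer would, in place of code of your own. Each camera call takes 0.05 s, during which the arm holds its last target. There are 200 camera calls.

TASK

Pick up the small steel pail of paint tubes by the wooden grip on its bail, hang the bail in the hook of the spring-balanced arm, and keep hold while you gently let it down with the sinking arm. Let go only once the arm has settled and carries the whole weight, so that it neither drops nor springs up when released; the pail must be left hanging still and upright, clear of the table. Never force the arm down, handle only the pail, and leave the other things where they are.

Things in the scene. Friction and masses are not known exactly. Their poses are not given: they have to be found in the camera images.
- pail: open steel pail of paint tubes, rim 80 mm wide, 60 high, upright on the table; mass unknown, 0.3 to 0.9 kg. A rigid bail of 8 mm round bar stands over it in its y-z plane (uprights at y = -38 and +38 mm, crossbar rising slightly to the middle), topped by a wooden grip block (see pail_grip). Origin: centre of underside, z up; half a turn about z is the same
- bail_under (a point): underside of the middle of the bail's crossbar, 130 mm above the pail's underside, 70 mm above its rim, axes as the pail: this point must rest in the hook. Once it does, a level push of the hand along the tilted arm also loads the spring (push times the tangent of the tilt), so balance means no hand force along the hook's arc, not only no weight in hand
- pail_grip (a point): point to grip in the wooden block on top of the crossbar's middle: 22 mm (pail's x) by 16 mm (y), spanning heights 136 to 182 mm above the pail's underside; this point at 163 mm. Pinch it across the pail's y, so that the fingertips stay 6 mm above the crossbar
- stand: fixed stand: dark steel base plate (150 x 130 mm, 16 thick) with an aluminium column; it carries the balanced arm. Origin on the table straight under the seat of the unloaded hook; x level, from the hook towards the column (the arm's axle is 214 mm along it), y along the axle, z up
- balance_arm (a joint): spring arm's angle, rad: 0 = unloaded at its upper stop, pointing 0.22 rad above level; grows as it sinks, 0.62 at the lower stop. Axle 225 mm above the table, hook 220 mm from it. A downward force at the hook starts to sink it at about 1.8 N, then 0.06 N per mm; under the pail it settles 20 to 120 mm lower, by its mass. Lightly damped: it jumps if let go off balance
- hook_seat (a point): top of the 10 mm round bar at mid-seat of the hook, axes fixed to the arm: -x outward, z up. 18 mm outward the bar turns up to a tip 18 mm above the seat; 12 mm inward is a 22 mm collar. Pass the bail over the tip from outside, moving inward, crossbar square to the arm and pail below it (keep the pail's rim under the bar), then lower it on to the seat
- plain_pot: bystander: open steel pot like the pail (80 mm wide, 60 high) but without bail or grip; origin at centre of underside
- jar: bystander: closed glass jar, 68 mm wide, 85 high; origin at centre of underside
- tape: bystander: roll of paper tape lying flat, 90 mm wide, 22 high; origin at centre of underside
- bottle: bystander: black plastic bottle, 56 mm wide, 150 high; origin at centre of underside
- mug: bystander: white mug, 76 mm wide, 85 high; origin at centre of underside
- scraper: bystander: 200 mm paint scraper lying flat; origin under its middle
Not all that is in view belongs to the job. Of the things shaped like the pail, the steel one is meant.

How it is judged:
By the outcome, as a careful person would: the job done as asked, in the order asked, and still so for the second after the job is handed in, with the robot touching nothing.
It also fails if it takes over 51 s, if anything falls off the work surface, if the arm or the gripper's body presses on something with over 40 N, if the wrist force passes 120 N, or if a joint passes its speed limit or range.

## Working session

There is one attempt and no reset: what is moved stays moved. The work goes in short steps, Python scripts to look and compute and a tool call to move; the robot and the scene stay as the last step left them, time stands still between calls to the robot, and variables do not carry over. Pictures are saved under pics/ and viewed, at most 13 in all, crops included, and the job is handed in when it is done.

Besides the shell and the picture viewer there is one more tool, called as name(argument=value, ...), one argument or row to a line, values as JSON. carry_out: Moves the arm, as the interface text tells. Its arguments: {"type":"object","properties":{"steps":{"type":"array"}},"required":["steps"]}

```bash
mkdir -p pics; ls; cat > h.py <<'E'
import numpy as np, cv2
from scipy.spatial.transform import Rotation as R
from station import env
def cam(n):
    s=env.sense(); c=env.capture(n)
    if n=="wrist":
        T=np.eye(4);T[:3,:3]=R.from_rotvec(s["ee_rot"]).as_matrix();T[:3,3]=s["tcp_pos"]
        W=T@np.array(c["hand_eye"])
    else: W=np.linalg.inv(np.array(c["camera_from_world"]))
    return c["pixels"],np.array(c["mtx"]),c["k1"],W
def ray(px,C):
    _,K,k1,W=C
    u=cv2.undistortPoints(np.array([[px]],float),K,np.array([k1,0,0,0.]))[0,0]
    d=W[:3,:3]@np.r_[u,1]; return W[:3,3],d
def plane(px,C,z):
    o,d=ray(px,C); return o+d*(z-o[2])/d[2]
def two(p1,C1,p2,C2):
    o1,d1=ray(p1,C1);o2,d2=ray(p2,C2)
    t=np.linalg.lstsq(np.c_[d1,-d2],o2-o1,rcond=None)[0]
    a=o1+d1*t[0];b=o2+d2*t[1];return (a+b)/2,np.linalg.norm(a-b)
def save(img,n): cv2.imwrite(f"pics/{n}.png",img[:,:,::-1])
def proj(P,C):
    _,K,k1,W=C; M=np.linalg.inv(W)
    return cv2.projectPoints(np.array([P],float),cv2.Rodrigues(M[:3,:3])[0],M[:3,3],K,np.array([k1,0,0,0.]))[0][0,0]
E
python3 - <<'E'
from h import *
import pickle
s=env.sense();print({k:np.round(v,3) for k,v in s.items()})
D={n:cam(n) for n in("scene","top")}
pickle.dump(D,open("d0.pkl","wb"))
for n in D: save(D[n][0],n+"0"); print(n,np.round(D[n][3],3).tolist())
E
```

```text
pics
{'time_s': np.float64(0.0), 'joint_pos': array([ 0.976,  0.343,  1.525,  0.   ,  1.275, -0.146]), 'dq': array([ 0.001,  0.001,  0.   , -0.001,  0.   , -0.   ]), 'joint_efforts': array([ 0.0000e+00, -4.3368e+01, -2.4601e+01, -0.0000e+00,  8.0000e-03,
        0.0000e+00]), 'tcp_pos': array([0.228, 0.473, 0.253]), 'ee_rot': array([-6.990e-01, -3.062e+00,  2.000e-03]), 'wrist_force': array([-0.105,  0.229,  1.312]), 'torque': array([-0.04 ,  0.013,  0.016]), 'grasp_force': np.float64(0.0), 'gripper_width': np.float64(1.001)}
scene [[-0.16, 0.864, -0.478, 1.17], [0.987, 0.145, -0.069, 0.162], [0.009, -0.483, -0.875, 1.348], [0.0, 0.0, 0.0, 1.0]]
top [[0.029, -0.987, 0.159, 0.321], [-0.999, -0.032, -0.016, 0.059], [0.021, -0.158, -0.987, 1.472], [0.0, 0.0, 0.0, 1.0]]
```

View pics/scene0.png

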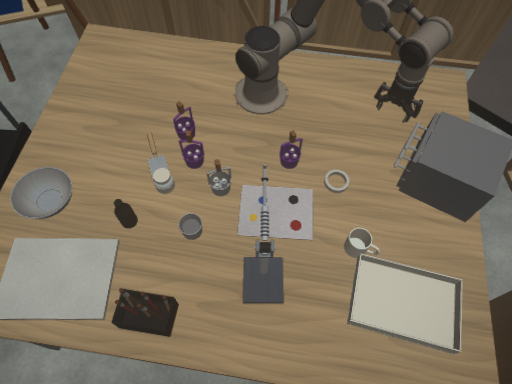

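View pics/top0.png

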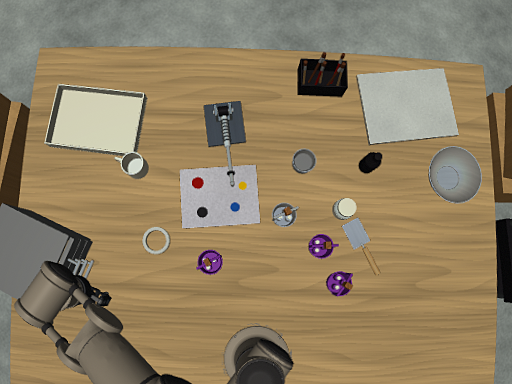

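Candidates:
- The steel pail with bail is at scene (220,180), top (284,214).
- Three purple pails with bails are at scene (185,122), (193,152), (290,153).
- The plain pot without a bail is at scene (191,226), top (303,160).

I choose the steel one at (220,180). The hook is at scene (265,170), top (232,180). I'll check both in one close crop.

```bash
python3 - <<'E'
from h import *
import pickle
D=pickle.load(open("d0.pkl","rb"))
f=lambda n,x,y,w,h:cv2.resize(D[n][0][y:y+h,x:x+w],None,fx=5,fy=5,interpolation=cv2.INTER_CUBIC)
save(np.vstack([np.hstack([f("scene",195,150,80,60),f("scene",235,155,80,60)]),np.hstack([f("top",255,185,80,60),f("top",195,150,80,60)])]),"crop1")
E
```

```text
(no output)
```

View pics/crop1.png

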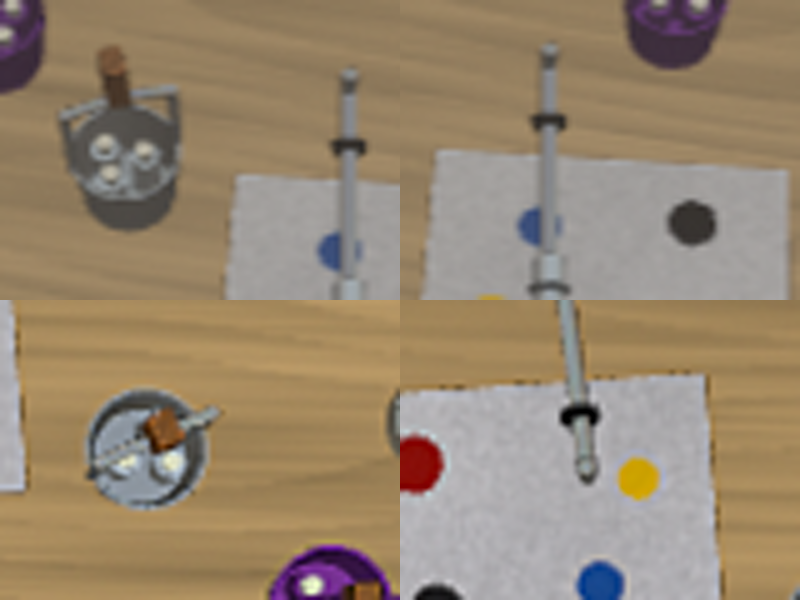

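The crop confirms it: steel pail with grey bail and wooden grip (scene grip top (217.6,160.4), top view (288,211)). The hook tip is at scene (264.6,164.6), top (232.4,184), with its dark collar at (264.6,179.2), (230.8,173).

```bash
python3 - <<'E'
from h import *
import pickle
D=pickle.load(open("d0.pkl","rb"));S,T=D["scene"],D["top"]
for n,a,b in [("bailA",(208,173),(273.4,219.4)),("bailB",(230.4,168.6),(298.2,207)),("griptop",(217.6,160.6),(288,211)),("tip",(264.6,164.6),(232.4,184)),("collar",(264.6,179.2),(230.8,173)),("axle?",(264,248),(223,108))]:
    p,e=two(a,S,b,T);print(n,p.round(4),round(e,4))
print("rim c top",plane((284,214.5),T,.05))
def pl(px,z):return plane(px,T,z).round(4)
print("bailA z.128",pl((273.4,219.4),.128),pl((298.2,207),.128),plane((208,173),S,.128),plane((230.4,168.6),S,.128), "grip",pl((288,211),.18),plane((217.6,160.6),S,.18))
s=env.sense();print(R.from_rotvec(s["ee_rot"]).as_matrix().round(3))
# base plate corners mask in top
g=cv2.cvtColor(T[0],cv2.COLOR_RGB2GRAY);m=((g<85)).astype(np.uint8);m[:,:200]=0;m[:98]=0;m[150:]=0;m[:,250:]=0
c=max(cv2.findContours(m,0,2)[0],key=cv2.contourArea);r=cv2.minAreaRect(c);b=cv2.boxPoints(r);print(b.round(1))
print([pl(q,.016) for q in b])
E
```

```text
bailA [ 0.4577 -0.0765  0.0867] 0.0762
bailB [ 0.4785 -0.0674  0.1657] 0.0787
griptop [ 0.466  -0.0737  0.182 ] 0.0025
tip [0.5226 0.0893 0.2913] 0.0019
collar [0.5577 0.0954 0.266 ] 0.0017
axle? [0.7589 0.1261 0.2308] 0.0003
rim c top [ 0.4692582  -0.07586867  0.05      ]
bailA z.128 [ 0.4452 -0.0363  0.128 ] [ 0.4856 -0.1118  0.128 ] [ 0.487349  -0.1052238  0.128    ] [ 0.45764013 -0.03369287  0.128     ] grip [ 0.4664 -0.0752  0.18  ] [ 0.46473926 -0.07286692  0.18      ]
[[-0.901  0.434 -0.001]
 [ 0.434  0.901 -0.001]
 [ 0.    -0.001 -1.   ]]
[[202.6 104.6]
 [240.6 100.1]
 [245.6 142.3]
 [207.7 146.8]]
[array([0.8449, 0.2086, 0.016 ]), array([0.8658, 0.0779, 0.016 ]), array([0.7147, 0.0556, 0.016 ]), array([0.6946, 0.1836, 0.016 ])]
```

carry_out(
  steps=[
    [0,0,-0.2,0,0,-1,1],
    [0,0,-0.2,0,0,-1,1],
    [0,0,-0.2,0,0,-1,1],
    [0,0,-0.2,0,0,-1,1],
    [0,0,-0.2,0,0,-1,1],
    [0,0,-0.2,0,0,-1,1],
    [0,0,-0.2,0,0,-1,1],
    [0,0,-0.2,0,0,-1,1],
  ],
)

```text
time_s: 1.1
tcp_pos: [0.2277, 0.4728, 0.293]
ee_rot: [0.612, -3.081, 0.001]
wrist_force: [0.1, -0.6, 0.2]
gripper_width: 1.003
grasp_force: 0.0
```

carry_out(
  steps=[
    [0,0,0,0,0,-0.53,1],
  ],
)

```text
time_s: 1.23
tcp_pos: [0.2278, 0.473, 0.2933]
ee_rot: [0.696, -3.063, 0.0]
wrist_force: [0.6, 0.1, 0.5]
gripper_width: 0.999
grasp_force: 0.0
```

```bash
cat >> h.py <<'E'
def units(target,yaw_y=None):
    s=env.sense();M=R.from_rotvec(s["ee_rot"])
    print("t",s["time_s"].round(2),"tcp",s["tcp_pos"].round(4),"F",np.round(s["wrist_force"],2),"tq",np.round(s["torque"],2),"w",s["gripper_width"].round(3),"gf",s["grasp_force"].round(1))
    m=M.as_matrix();print("yaw_y",np.degrees(np.arctan2(m[1,1],m[0,1])).round(2),"z",m[:,2].round(4))
    print("units",(m.T@(np.array(target)-s["tcp_pos"])/.025).round(2))
E
python3 -c "
from h import *
units([.466,-.074,.303])"
```

```text
Traceback (most recent call last):
  File "h.py", line 27, in units
    print("t",s["time_s"].round(2),"tcp",s["tcp_pos"].round(4),"F",np.round(s["wrist_force"],2),"tq",np.round(s["torque"],2),"w",s["gripper_width"].round(3),"gf",s["grasp_force"].round(1))
              ^^^^^^^^^^^^^^^^^
AttributeError: 'float' object has no attribute 'round'
```

carry_out(
  steps=[
    [0.035,-1,0,0,0,0,1],
    [0.035,-1,0,0,0,0,1],
    [0.035,-1,0,0,0,0,1],
    [0.035,-1,0,0,0,0,1],
    [0.035,-1,0,0,0,0,1],
    [0.035,-1,0,0,0,0,1],
    [0.035,-1,0,0,0,0,1],
    [0.035,-1,0,0,0,0,1],
  ],
)

```text
time_s: 2.22
tcp_pos: [0.3075, 0.2886, 0.293]
ee_rot: [0.692, -3.064, 0.0]
wrist_force: [0.9, 0.6, 0.2]
gripper_width: 0.997
grasp_force: 0.0
```

carry_out(
  steps=[
    [0.035,-1,0,0,0,0,1],
    [0.035,-1,0,0,0,0,1],
    [0.035,-1,0,0,0,0,1],
    [0.035,-1,0,0,0,0,1],
    [0.035,-1,0,0,0,0,1],
    [0.035,-1,0,0,0,0,1],
    [0.035,-1,0,0,0,0,1],
    [0.035,-1,0,0,0,0,1],
  ],
)

```text
time_s: 3.22
tcp_pos: [0.3872, 0.1051, 0.293]
ee_rot: [0.692, -3.064, -0.0]
wrist_force: [0.7, -0.4, -0.5]
gripper_width: 1.001
grasp_force: 0.0
```

```bash
sed -i 's/s\["\(time_s\|gripper_width\|grasp_force\)"\].round/np.float64(s["\1"]).round/g' h.py; python3 -c "
from h import *
import pickle
units([.466,-.074,.303])
C=cam('wrist');pickle.dump(C,open('w1.pkl','wb'));save(C[0],'w1');print(C[3].round(3).tolist())
print([proj(p,C).round(0) for p in ([.547,.0935,.273],[.466,-.074,.18])])"
```

```text
t 3.22 tcp [0.3872 0.1051 0.293 ] F [ 0.74 -0.36 -0.53] tq [ 0.04 -0.03 -0.04] w 1.001 gf 0.0
yaw_y 115.46 z [-6.e-04  1.e-04 -1.e+00]
units [ 0.23 -7.82 -0.4 ]
[[-0.43, 0.858, 0.282, 0.316], [0.903, 0.409, 0.134, 0.07], [-0.0, 0.312, -0.95, 0.415], [0.0, 0.0, 0.0, 1.0]]
[array([139., 439.]), array([ 13., 188.])]
```

carry_out(
  steps=[
    [0.03,-1,0,0,0,0,1],
    [0.03,-1,0,0,0,0,1],
    [0.03,-1,0,0,0,0,1],
    [0.03,-1,0,0,0,0,1],
    [0.03,-1,0,0,0,0,1],
    [0.03,-1,0,0,0,0,1],
    [0.03,-1,0,0,0,0,1],
    [0.03,-0.82,0,0,0,0,1],
  ],
)

```text
time_s: 4.28
tcp_pos: [0.466, -0.0738, 0.293]
ee_rot: [0.692, -3.064, -0.001]
wrist_force: [-0.9, 0.4, -0.4]
gripper_width: 1.0
grasp_force: 0.0
```

```bash
python3 -c "
from h import *
import pickle
units([.466,-.074,.25])
C=cam('wrist');pickle.dump(C,open('w2.pkl','wb'));save(C[0],'w2')
print([proj(p,C).round(0) for p in ([.547,.0935,.273],[.466,-.074,.18])])"
```

```text
t 4.28 tcp [ 0.466  -0.0738  0.293 ] F [-0.94  0.45 -0.37] tq [-0.    0.05 -0.02] w 1.0 gf 0.0
yaw_y 115.45 z [-6.e-04  5.e-04 -1.e+00]
units [ 0.   -0.01  1.72]
[array([431., 443.]), array([258., 195.])]
```

View pics/w2.png

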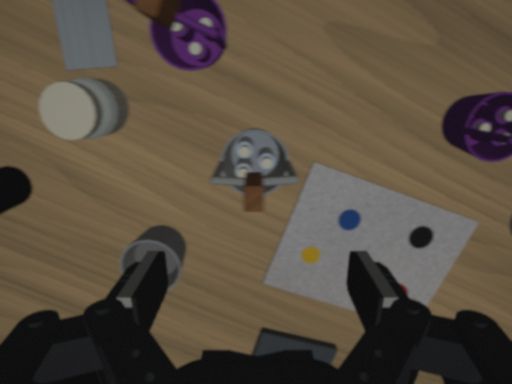

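The bail runs nearly level in the wrist view from (211,180) to (297,183). The top of the grip is centred near (254,200).

```bash
python3 -c "
from h import *
import pickle
C=pickle.load(open('w2.pkl','rb'))
g=plane((254,199.5),C,.182);a=plane((211.5,180),C,.127);b=plane((296.5,183),C,.127)
print(g,a,b,(a+b)/2,np.linalg.norm(a-b),np.degrees(np.arctan2(*(b-a)[1::-1])))
t=g.copy();t[2]=.166;units(t)"
```

```text
[ 0.47030053 -0.07522865  0.182     ] [ 0.48781751 -0.11219301  0.127     ] [ 0.455708   -0.03780021  0.127     ] [ 0.47176275 -0.07499661  0.127     ] 0.08102660104797915 113.34604964069761
t 4.32 tcp [ 0.4669 -0.0757  0.2929] F [ 1.07 -2.73 -0.67] tq [-0.04 -0.05 -0.01] w 0.995 gf 0.0
yaw_y 115.41 z [ 1.e-04 -1.e-03 -1.e+00]
units [-0.13 -0.04  5.08]
```

carry_out(
  steps=[
    [-0.1,0,0.8,0,0,0.2,1],
    [0,0,1,0,0,0,1],
    [0,0,1,0,0,0,1],
    [0,0,1,0,0,0,1],
    [0,0,0.8,0,0,0,1],
    [0,0,0.48,0,0,0,1],
    [0,0,0,0,0,0,1],
  ],
)

```text
time_s: 5.2
tcp_pos: [0.4677, -0.0718, 0.1658]
ee_rot: [0.66, -3.07, -0.001]
wrist_force: [-0.5, 0.1, 0.8]
gripper_width: 0.997
grasp_force: 0.0
```

```bash
python3 -c "
from h import *
units([.4697,-.0751,.166])
C=cam('wrist');save(C[0][150:380],'w3')
"
```

```text
t 5.2 tcp [ 0.4677 -0.0718  0.1658] F [-0.5   0.11  0.82] tq [-0.    0.02 -0.06] w 0.997 gf 0.0
yaw_y 114.28 z [-1.5e-03  6.0e-04 -1.0e+00]
units [-0.02 -0.15 -0.01]
```

View pics/w3.png

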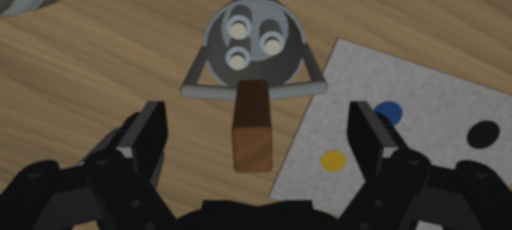

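The grip sits between the fingers at (252, 150–320), about 5 px left of the middle, so I shift slightly and close.

carry_out(
  steps=[
    [0,-0.1,0,0,0,0.1,1],
    [0,0,0,0,0,0,-1],
    [0,0,0,0,0,0,-1],
    [0,0,0,0,0,0,-1],
    [0,0,0,0,0,0,-1],
    [0,0,0,0,0,0,-1],
    [0,0,0,0,0,0,-1],
    [0,0,0,0,0,0,-1],
  ],
)

```text
time_s: 6.25
tcp_pos: [0.4693, -0.0743, 0.1664]
ee_rot: [-0.644, 3.074, 0.0]
wrist_force: [1.4, 2.0, 1.5]
gripper_width: 0.181
grasp_force: 60.4
```

```bash
python3 -c "
from h import *
units([.4697,-.0751,.166])"
```

```text
t 6.25 tcp [ 0.4693 -0.0743  0.1664] F [1.4  2.01 1.52] tq [ 0.33 -0.27 -0.02] w 0.181 gf 60.4
yaw_y 113.67 z [ 7.e-04  2.e-04 -1.e+00]
units [-0.   -0.04  0.02]
```

carry_out(
  steps=[
    [0,0,-0.3,0,0,0,-1],
    [0,0,-0.7,0,0,0,-1],
    [0,0,-1,0,0,0,-1],
    [0,0,-1,0,0,0,-1],
    [0,0,-1,0,0,0,-1],
    [0,0,-1,0,0,0,-1],
    [0,0,-1,0,0,0,-1],
    [0,0,-1,0,0,0,-1],
  ],
)

```text
time_s: 7.25
tcp_pos: [0.468, -0.0744, 0.341]
ee_rot: [0.643, -3.072, -0.002]
wrist_force: [-0.9, -0.6, -8.5]
gripper_width: 0.175
grasp_force: 59.1
```

carry_out(
  steps=[
    [0,0,-0.45,0,0,0.5,-1],
    [0,0,0,0,0,0.7,-1],
    [0,0,0,0,0,0.7,-1],
    [0,0,0,0,0,0.58,-1],
    [0,0,0,0,0,0,-1],
    [0,0,0,0,0,0,-1],
  ],
)

```text
time_s: 8.0
tcp_pos: [0.4687, -0.0744, 0.352]
ee_rot: [0.242, -3.131, -0.001]
wrist_force: [-0.4, -0.0, -9.3]
gripper_width: 0.181
grasp_force: 59.1
```

```bash
python3 -c "
from h import *
u=np.array([.988,.153]);p=np.array([.5472,.0938])-.075*u
units([*p,.352])"
```

```text
t 8.0 tcp [ 0.4687 -0.0744  0.352 ] F [-0.36 -0.04 -9.27] tq [-0.01 -0.02  0.01] w 0.181 gf 59.1
yaw_y 98.85 z [-1.6e-03  4.0e-04 -1.0e+00]
units [-1.14  6.17  0.  ]
```

carry_out(
  steps=[
    [-0.1,0.5,0,0,0,0,-1],
    [-0.2,1,0,0,0,0,-1],
    [-0.2,1,0,0,0,0,-1],
    [-0.2,1,0,0,0,0,-1],
    [-0.2,1,0,0,0,0,-1],
    [-0.14,1,0,0,0,0,-1],
    [-0.1,0.67,0,0,0,0,-1],
    [0,0,0,0,0,0,-1],
  ],
)

```text
time_s: 9.0
tcp_pos: [0.4734, 0.0837, 0.3525]
ee_rot: [0.244, -3.132, -0.0]
wrist_force: [-0.3, -0.3, -8.5]
gripper_width: 0.183
grasp_force: 59.5
```

```bash
python3 -c "
from h import *
import pickle
units([.473,.0823,.352])
D={n:cam(n) for n in('scene','top','wrist')};pickle.dump(D,open('d1.pkl','wb'))
C=D['wrist'];save(C[0],'w4')
print([proj(p,C).round(0) for p in ([.5472,.0938,.273],[.47,.0823,.316])])
"
```

```text
t 9.0 tcp [0.4734 0.0837 0.3525] F [-0.29 -0.29 -8.54] tq [-0.11  0.09  0.01] w 0.183 gf 59.5
yaw_y 98.92 z [-1.e-04  3.e-04 -1.e+00]
units [ 0.03 -0.05  0.02]
[array([258., 301.]), array([259., 233.])]
```

View pics/w4.png

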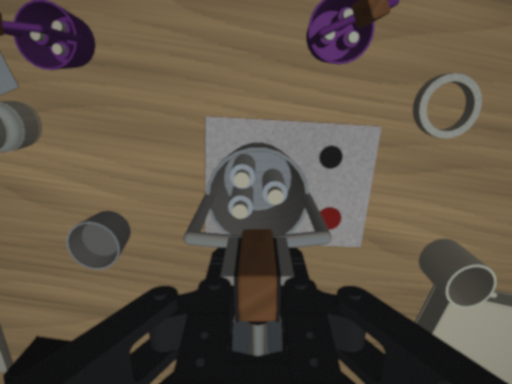

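The grip (block at (257,230–320)) is in line with the hook bar behind it at (258,340). Next I check the fore-aft distance in the fixed views.

```bash
python3 -c "
from h import *
import pickle
D=pickle.load(open('d1.pkl','rb'))
f=lambda n,x,y:cv2.resize(D[n][0][y:y+75,x:x+50],None,fx=8,fy=8,interpolation=cv2.INTER_CUBIC)
save(np.hstack([f('scene',240,130),f('top',210,145)]),'c5')
seat=np.array([.5472,.0938,.273])
for n in D: print(n,proj(seat,D[n]),proj([.4734,.0837,.3165],D[n]))
"
```

```text
scene [264.36203312 174.94446548] [265.13497415 146.01357538]
top [230.87985463 176.29273549] [233.3327216  200.88682979]
wrist [258.04050594 300.91333766] [260.80146729 238.89412978]
```

View pics/c5.png

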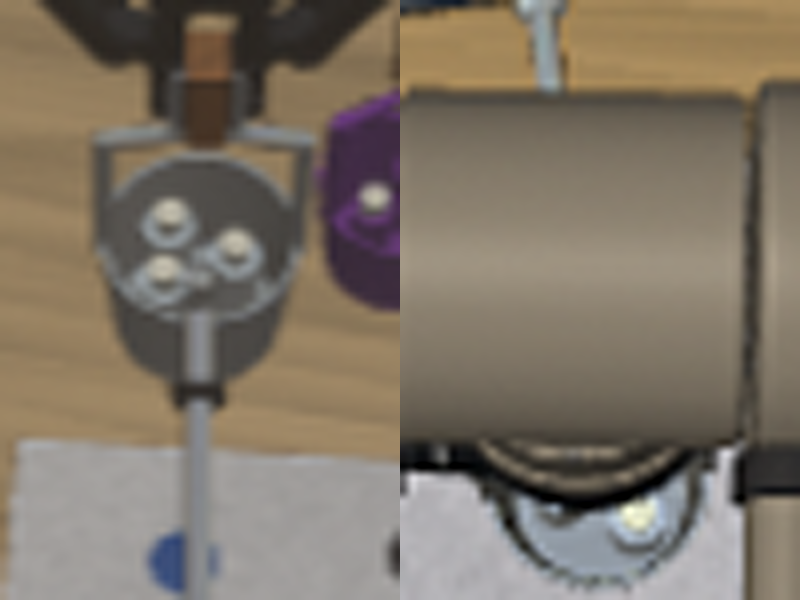

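carry_out(
  steps=[
    [0,0,0.46,0,0,0,-1],
    [-0.4,0,0,0,0,0,-1],
    [-0.4,0,0,0,0,0,-1],
    [-0.4,-0.03,0,0,0,0,-1],
    [-0.4,-0.03,0,0,0,0,-1],
    [-0.4,0,0,0,0,0,-1],
    [-0.4,0,0,0,0,0,-1],
    [0,0,0,0,0,0,-1],
  ],
)

```text
time_s: 10.15
tcp_pos: [0.5338, 0.0902, 0.3407]
ee_rot: [0.241, -3.132, -0.0]
wrist_force: [0.2, 0.5, -8.5]
gripper_width: 0.177
grasp_force: 59.6
```

```bash
python3 -c "
from h import *
units([.5497,.0942,.341])
"
```

```text
t 10.15 tcp [0.5338 0.0902 0.3407] F [ 0.19  0.49 -8.52] tq [ 0.01 -0.13 -0.02] w 0.177 gf 59.6
yaw_y 98.79 z [-2.e-04  1.e-04 -1.e+00]
units [-0.65  0.06 -0.01]
```

carry_out(
  steps=[
    [-0.35,0.05,0,0,0,0,-1],
    [-0.3,0,0,0,0,0,-1],
    [0,0,0,0,0,0,-1],
  ],
)

```text
time_s: 10.52
tcp_pos: [0.5495, 0.0938, 0.3409]
ee_rot: [0.241, -3.132, -0.0]
wrist_force: [-0.2, -0.2, -8.3]
gripper_width: 0.179
grasp_force: 59.5
```

```bash
python3 -c "
from h import *
units([.5497,.0942,.341])
C=cam('scene');W=cam('wrist')
f=lambda C,x,y:cv2.resize(C[0][y:y+75,x:x+50],None,fx=8,fy=8,interpolation=cv2.INTER_CUBIC)
save(np.hstack([f(C,240,140),cv2.resize(W[0][180:380,180:340],None,fx=2.5,fy=3)]),'c6')
print(proj([.5472,.0938,.273],C),proj([.5497,.0942,.305],C))
"
```

```text
t 10.52 tcp [0.5495 0.0938 0.3409] F [-0.23 -0.15 -8.3 ] tq [ 0.02 -0.1   0.03] w 0.179 gf 59.5
yaw_y 98.79 z [-1.e-04  1.e-04 -1.e+00]
units [-0.01  0.01 -0.01]
[264.36203312 174.94446548] [264.6413375  170.17698828]
```

View pics/c6.png

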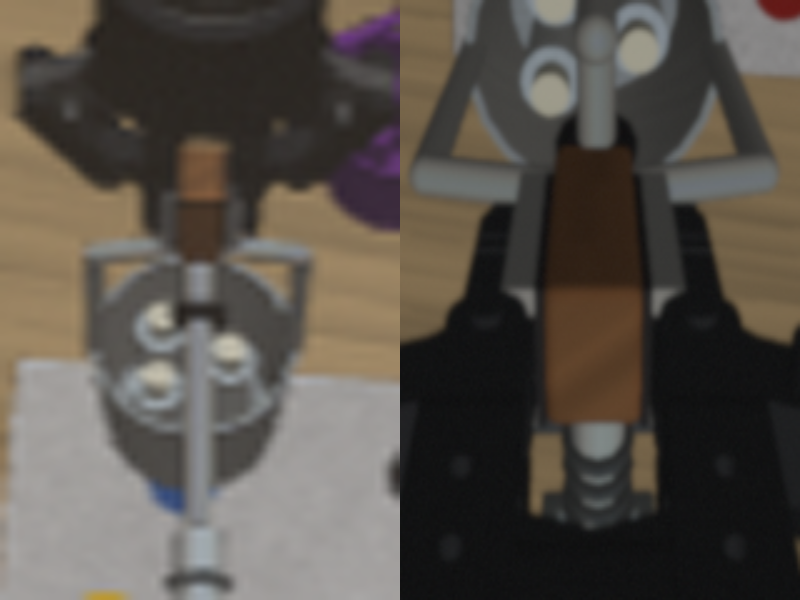

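The tip ball shows at (597,38) in the wrist half, on the robot side of the block, so it has been passed. The dark collar is just below the block.

```bash
python3 -c "
from h import *
C=cam('wrist')
u=np.array([.988,.153]);s=np.array([.5472,.0938])
for px,z in(((258.8,192.7),.2945),((258.8,219),.2765),((241,227),.265)):
  p=plane(px,C,z);d=p[:2]-s;print(p,'along u',(d@u*1e3).round(1),'lat',(d@[-u[1],u[0]]*1e3).round(1))
print('tcp',(env.sense()['tcp_pos'][:2]-s)@u)
"
```

```text
[0.52561893 0.09048053 0.2945    ] along u -21.8 lat 0.0
[0.5490615  0.09425024 0.2765    ] along u 1.9 lat 0.2
[0.56166822 0.08391843 0.265     ] along u 12.8 lat -12.0
tcp 0.0016229180509472552
```

carry_out(
  steps=[
    [0.02,0,0.4,0,0,0,-1],
    [0.02,0,0.4,0,0,0,-1],
    [0,0,0.2,0,0,0,-1],
    [0,0,0.1,0,0,0,-1],
    [0,0,0,0,0,0,-1],
  ],
)

```text
time_s: 11.3
tcp_pos: [0.5481, 0.0936, 0.3136]
ee_rot: [-0.241, 3.132, 0.0]
wrist_force: [-0.4, -0.3, -7.4]
gripper_width: 0.177
grasp_force: 59.6
```

carry_out(
  steps=[
    [0,0,0.08,0,0,0,-1],
    [0,0,0,0,0,0,-1],
  ],
)

```text
time_s: 11.55
tcp_pos: [0.5482, 0.0936, 0.3119]
ee_rot: [-0.241, 3.131, 0.0]
wrist_force: [-0.3, -0.7, -6.7]
gripper_width: 0.183
grasp_force: 59.7
```

carry_out(
  steps=[
    [0,0,0.08,0,0,0,-1],
    [0,0,0,0,0,0,-1],
  ],
)

```text
time_s: 11.8
tcp_pos: [0.548, 0.0937, 0.3095]
ee_rot: [-0.241, 3.132, 0.0]
wrist_force: [-1.0, -0.2, -5.9]
gripper_width: 0.177
grasp_force: 59.7
```

carry_out(
  steps=[
    [0,0,0.08,0,0,0,-1],
    [0,0,0,0,0,0,-1],
  ],
)

```text
time_s: 12.05
tcp_pos: [0.548, 0.0936, 0.3074]
ee_rot: [0.241, -3.132, -0.0]
wrist_force: [-1.1, 0.4, -6.4]
gripper_width: 0.181
grasp_force: 59.8
```

carry_out(
  steps=[
    [0.04,0,0.1,0,0,0,-1],
    [0.03,0,0.1,0,0,0,-1],
    [0.02,0,0.1,0,0,0,-1],
    [0.02,0,0.1,0,0,0,-1],
    [0.015,0,0.1,0,0,0,-1],
    [0.015,0,0.1,0,0,0,-1],
    [0.015,0,0.1,0,0,0,-1],
    [0.01,0,0.1,0,0,0,-1],
  ],
)

```text
time_s: 13.05
tcp_pos: [0.544, 0.093, 0.2875]
ee_rot: [-0.241, 3.132, 0.0]
wrist_force: [2.0, 1.2, -4.8]
gripper_width: 0.176
grasp_force: 59.9
```

```bash
python3 -c "
from h import *
units([.5472,.0938,.273])
C=cam('scene');W=cam('wrist')
f=lambda C,x,y:cv2.resize(C[0][y:y+75,x:x+50],None,fx=8,fy=8,interpolation=cv2.INTER_CUBIC)
save(np.hstack([f(C,240,140),cv2.resize(W[0][180:380,180:340],None,fx=2.5,fy=3)]),'c7')
"
```

```text
t 13.05 tcp [0.544  0.093  0.2875] F [ 1.95  1.24 -4.81] tq [ 0.17 -0.4   0.01] w 0.176 gf 59.9
yaw_y 98.79 z [ 2.e-04  0.e+00 -1.e+00]
units [-0.13  0.01  0.58]
```

View pics/c7.png

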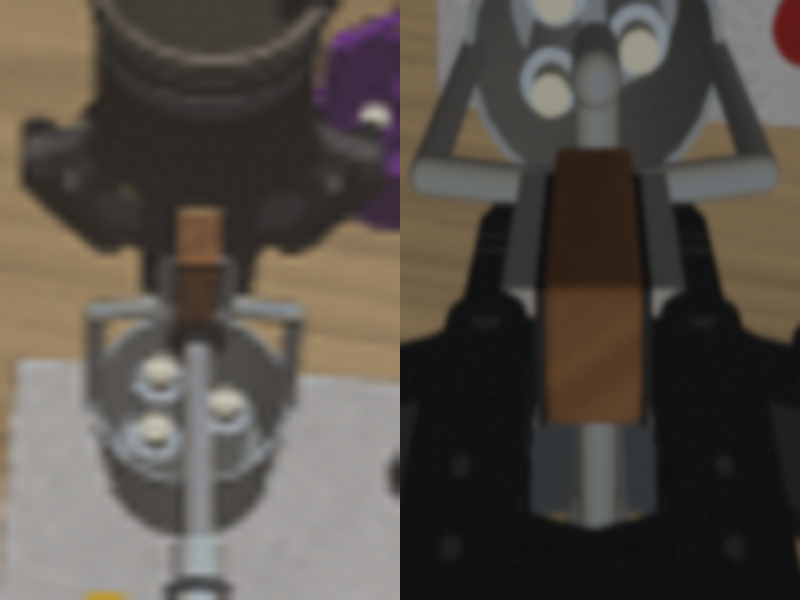

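The bail sits in the hook, with the tip (597,80) outside the block and clear of it. I keep following the arc down.

carry_out(
  steps=[
    [0,0,0.1,0,0,0,-1],
    [0,0,0.1,0,0,0,-1],
    [0,0,0.1,0,0,0,-1],
    [0,0,0.1,0,0,0,-1],
    [0,0,0.1,0,0,0,-1],
    [0,0,0.1,0,0,0,-1],
    [0,0,0.1,0,0,0,-1],
    [0,0,0.1,0,0,0,-1],
  ],
)

```text
time_s: 14.15
tcp_pos: [0.5439, 0.093, 0.2674]
ee_rot: [0.241, -3.132, -0.0]
wrist_force: [-3.1, 0.4, -2.7]
gripper_width: 0.177
grasp_force: 60.1
```

carry_out(
  steps=[
    [0,0,0.1,0,0,0,-1],
    [0,0,0.1,0,0,0,-1],
    [0,0,0.1,0,0,0,-1],
    [0,0,0.1,0,0,0,-1],
    [-0.01,0,0.1,0,0,0,-1],
    [-0.01,0,0.1,0,0,0,-1],
    [-0.01,0,0.1,0,0,0,-1],
    [-0.01,0,0.1,0,0,0,-1],
  ],
)

```text
time_s: 15.15
tcp_pos: [0.5449, 0.0931, 0.2474]
ee_rot: [0.241, -3.132, 0.0]
wrist_force: [-5.1, -0.5, -1.5]
gripper_width: 0.175
grasp_force: 60.2
```

carry_out(
  steps=[
    [0.03,0,0,0,0,0,-1],
    [0.02,0,0,0,0,0,-1],
    [0,0,0,0,0,0,-1],
  ],
)

```text
time_s: 15.52
tcp_pos: [0.5445, 0.093, 0.2481]
ee_rot: [-0.24, 3.13, 0.0]
wrist_force: [0.3, -0.4, -2.3]
gripper_width: 0.181
grasp_force: 60.3
```

carry_out(
  steps=[
    [-0.008,0,0.1,0,0,0,-1],
    [-0.009,0,0.1,0,0,0,-1],
    [-0.01,0,0.1,0,0,0,-1],
    [-0.011,0,0.1,0,0,0,-1],
    [-0.012,0,0.1,0,0,0,-1],
    [-0.014,0,0.1,0,0,0,-1],
    [-0.015,0,0.1,0,0,0,-1],
    [-0.016,0,0.1,0,0,0,-1],
  ],
)

```text
time_s: 16.52
tcp_pos: [0.5462, 0.0933, 0.2275]
ee_rot: [-0.241, 3.132, -0.0]
wrist_force: [2.3, -0.4, 0.5]
gripper_width: 0.176
grasp_force: 60.6
```

carry_out(
  steps=[
    [0,0,0,0,0,0,-1],
    [0,0,0,0,0,0,-1],
  ],
)

```text
time_s: 16.77
tcp_pos: [0.5461, 0.0933, 0.2276]
ee_rot: [-0.241, 3.132, 0.0]
wrist_force: [0.5, 0.6, 0.1]
gripper_width: 0.182
grasp_force: 60.6
```

```bash
cat > f.py <<'E'
from h import *
# average force over a few still control periods (camera calls let time pass)
a=[]
for i in range(6):
    s=env.sense();a.append(np.r_[s["wrist_force"],s["tcp_pos"]]);env.capture("top")
a=np.array(a);print(a.mean(0).round(4),a.std(0).round(3)[:3],s["time_s"])
E
python3 f.py
```

```text
[1.7924 0.0711 0.2703 0.5461 0.0933 0.2276] [0.64  0.308 0.411] 17.025
```

carry_out(
  steps=[
    [-0.015,0,0,0,0,0,-1],
    [0,0,0,0,0,0,-1],
  ],
)

```text
time_s: 17.32
tcp_pos: [0.5462, 0.0933, 0.2274]
ee_rot: [0.241, -3.132, -0.0]
wrist_force: [1.0, 0.1, 0.1]
gripper_width: 0.181
grasp_force: 60.6
```

```bash
sed -i 's/range(6)/range(14)/' f.py; python3 f.py
```

```text
[ 0.1928 -0.383  -0.1991  0.5462  0.0933  0.2274] [0.688 0.444 0.461] 17.975
```

carry_out(
  steps=[
    [-0.01,0,0.06,0,0,0,-1],
    [-0.01,0,0.06,0,0,0,-1],
    [0,0,0,0,0,0,-1],
    [0,0,0,0,0,0,-1],
  ],
)

```text
time_s: 18.52
tcp_pos: [0.5468, 0.0934, 0.2245]
ee_rot: [0.241, -3.132, -0.0]
wrist_force: [-2.5, -0.9, -0.1]
gripper_width: 0.177
grasp_force: 60.6
```

```bash
sed -i 's/range(14)/range(24)/' f.py; python3 f.py
```

```text
[-2.5742 -1.1704 -0.2134  0.5468  0.0934  0.2245] [0.541 0.292 0.548] 19.675
```

carry_out(
  steps=[
    [0.02,-0.01,0,0,0,0,-1],
    [0,0,0,0,0,0,-1],
    [0,0,0,0,0,0,-1],
  ],
)

```text
time_s: 20.1
tcp_pos: [0.5467, 0.0933, 0.2247]
ee_rot: [-0.241, 3.132, 0.001]
wrist_force: [-0.7, 1.0, -0.0]
gripper_width: 0.179
grasp_force: 60.6
```

```bash
python3 f.py
```

```text
[-0.5193  1.6144 -0.1119  0.5467  0.0932  0.2246] [0.724 0.755 0.392] 21.25
```

carry_out(
  steps=[
    [-0.008,0.006,0.05,0,0,0,-1],
    [0,0,0,0,0,0,-1],
    [0,0,0,0,0,0,-1],
  ],
)

```text
time_s: 21.68
tcp_pos: [0.5468, 0.0932, 0.2234]
ee_rot: [-0.241, 3.132, -0.0]
wrist_force: [1.1, 2.2, 0.0]
gripper_width: 0.176
grasp_force: 60.7
```

```bash
python3 f.py
```

```text
[1.2747 1.49   0.2399 0.5467 0.0933 0.2234] [0.511 0.563 0.452] 22.825
```

carry_out(
  steps=[
    [-0.012,0.006,0,0,0,0,-1],
    [0,0,0,0,0,0,-1],
    [0,0,0,0,0,0,-1],
  ],
)

```text
time_s: 23.25
tcp_pos: [0.5468, 0.0934, 0.2232]
ee_rot: [0.241, -3.132, 0.0]
wrist_force: [0.4, -0.1, 0.6]
gripper_width: 0.183
grasp_force: 60.6
```

```bash
python3 f.py
```

```text
[ 0.1399 -0.3203  0.1979  0.5468  0.0934  0.2233] [0.514 0.473 0.446] 24.4
```

Side forces are about zero, and the vertical reading matches the free-air bias. Balance is reached, so I release gently.

carry_out(
  steps=[
    [0,0,0,0,0,0,-0.6],
    [0,0,0,0,0,0,-0.5],
    [0,0,0,0,0,0,-0.4],
    [0,0,0,0,0,0,-0.3],
  ],
)

```text
time_s: 24.95
tcp_pos: [0.547, 0.0935, 0.2233]
ee_rot: [-0.241, 3.132, 0.0]
wrist_force: [0.3, -0.3, 0.3]
gripper_width: 0.347
grasp_force: 0.0
```

```bash
python3 - <<'E'
from h import *
units([.5468,.0934,.2233])
C=cam('scene');W=cam('wrist')
f=lambda C,x,y:cv2.resize(C[0][y:y+75,x:x+50],None,fx=8,fy=8,interpolation=cv2.INTER_CUBIC)
save(np.hstack([f(C,240,140),cv2.resize(W[0][180:380,180:340],None,fx=2.5,fy=3)]),'c8')
E
```

```text
t 24.95 tcp [0.547  0.0935 0.2233] F [ 0.28 -0.32  0.3 ] tq [-0.01  0.03 -0.01] w 0.347 gf 0.0
yaw_y 98.78 z [ 1.e-04  1.e-04 -1.e+00]
units [ 0.01 -0.    0.  ]
```

View pics/c8.png

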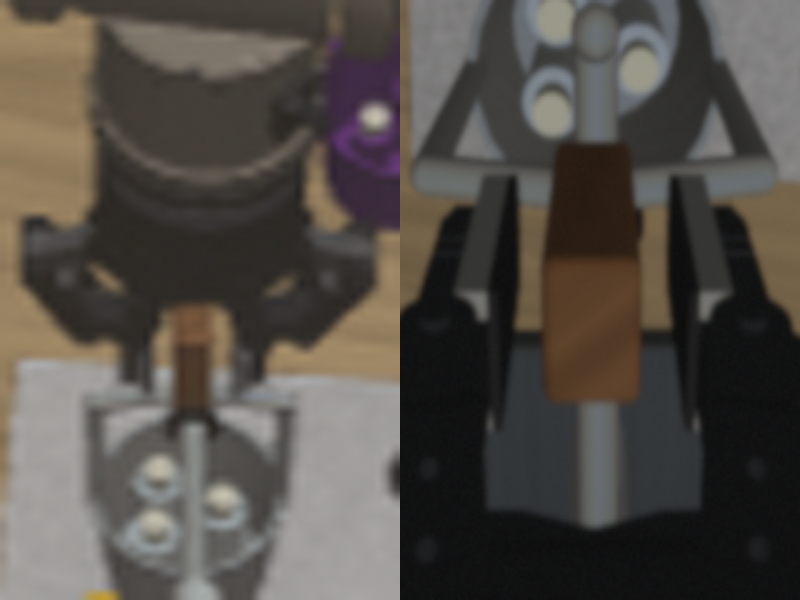

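The pail hangs in the hook. The block (595,150–400) stands free between the pads, so I withdraw straight up.

carry_out(
  steps=[
    [0,0,0,0,0,0,-0.1],
    [0,0,-0.2,0,0,0,0],
    [0,0,-0.5,0,0,0,0],
    [0,0,-0.8,0,0,0,0],
    [0,0,-1,0,0,0,0],
    [0,0,-1,0,0,0,0],
    [0,0,-1,0,0,0,0],
    [0,0,-1,0,0,0,0],
  ],
)

```text
time_s: 26.05
tcp_pos: [0.5469, 0.0935, 0.3628]
ee_rot: [-0.24, 3.131, 0.0]
wrist_force: [0.8, 0.4, 0.2]
gripper_width: 0.495
grasp_force: 0.0
```

carry_out(
  steps=[
    [0,0,0,0,0,0,0],
    [0,0,0,0,0,0,0],
    [0,0,0,0,0,0,0],
    [0,0,0,0,0,0,0],
    [0,0,0,0,0,0,0],
    [0,0,0,0,0,0,0],
    [0,0,0,0,0,0,0],
    [0,0,0,0,0,0,0],
  ],
)

```text
time_s: 27.05
tcp_pos: [0.5469, 0.0935, 0.3608]
ee_rot: [-0.241, 3.132, 0.0]
wrist_force: [0.7, 0.6, 0.8]
gripper_width: 0.498
grasp_force: 0.0
```

```bash
python3 - <<'E'
from h import *
p=None
for i in range(2):
    for _ in range(6 if i==0 else 0): env.capture('top')
    W=cam('wrist');S=cam('scene')
    if p is not None: print([np.abs(a.astype(int)-b).max() for a,b in zip((W[0],S[0]),p)],[np.abs(a.astype(int)-b).mean() for a,b in zip((W[0],S[0]),p)])
    p=(W[0],S[0]); [env.capture('top') for _ in range(8)]
units([0,0,0])
save(np.hstack([W[0][100:,100:400],cv2.resize(S[0][130:230,210:320],(300,284))]),'c9')
E
```

```text
[np.int64(10), np.int64(18)] [np.float64(0.5371144612630209), np.float64(0.4710133870442708)]
t 28.35 tcp [0.5469 0.0935 0.3608] F [-0.54 -1.12  0.81] tq [-0.03 -0.01  0.02] w 0.5 gf 0.0
yaw_y 98.79 z [ 1.e-04  1.e-04 -1.e+00]
units [22.19 -0.36 14.43]
```

View pics/c9.png

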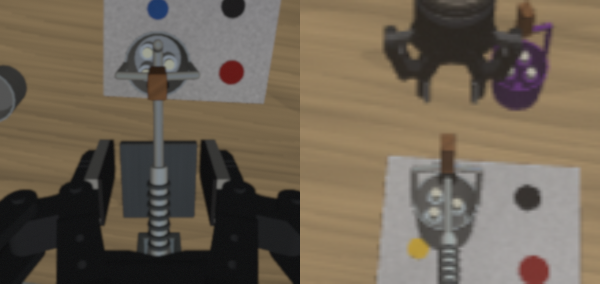

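The pail hangs still and upright in the hook at (158,70), with only noise between frames, and the gripper is well clear above it. I hand the job in.

```bash
python3 -c "
from station import env
print(env.job_done())"
```

```text
the job is handed in; nothing more can be done
None
```

The steel pail now hangs still and upright in the balanced arm's hook, let go at balance and with the gripper clear; the job was handed in at about 28 s, with no verdict returned.

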